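# Hook and seat the top pastry tray

### The job

Take the orange pastry tray off its sloping wooden rest by its upright handle and stack it on the blue tray: with the lug end still raised, hook its two flat tongues under the blue tray's lip and ease them in until you lightly feel the end wall, without shoving, then swing the other end gently down until both corner lugs have dropped into their sockets and the tray lies level and fully home. Leave it there, and do not disturb the other things on the counter.

Things in the scene. Friction and masses are not known exactly. Their poses are not given: they have to be found in the camera images.
- tray_grip (a point): grasp point on the loose orange tray's upright central handle, 55 mm above the centre of its underside. The handle is a flat plate 14 mm thick (tray x), 60 mm wide (tray y), 24 to 76 mm above the underside: grip across the 14 mm with the fingers parallel to tray z. Tray axes: x from the tongue end to the lug end, z square to the floor, up when level
- tray: the orange tray; origin at the centre of its underside, axes as tray_grip. 140 (x) x 120 (y) mm, walls 28 mm high (24 at the tongue end), 0.2 to 0.45 kg, smooth and rigid
- tray_toe (a point): midway between the tips of the orange tray's two flat tongues, at the underside (tray x = -90 mm, z = 0). The tongues are 4 mm thick, in the plane of the floor, and stick out 20 mm beyond the tray's -x end, each 30 mm wide, centred 37 mm either side
- tray_lugs (a point): midway between the bottoms of the orange tray's two round corner lugs (tray x = +60 mm, z = -14 mm). Lugs 14 mm in diameter, tapering to 12 mm at the bottom, 14 mm long, at y = +46 and -46 mm
- rest_mid (a point): fixed wooden rest, 150 x 80 mm, on which the orange tray lies at the start: middle of its sloping board, 60 mm above the worktop, z vertical. The board slopes 28 degrees, rising toward +x of the rest, so the tray starts lug end up and its handle leans 28 degrees from vertical; a 14 mm high stop holds the tray at the low end: lift it off along the tray's own z
- dock: the fixed grey runner board and the blue lower tray (174 x 124 mm, lip top 76 mm above the worktop) that it carries; origin on the worktop below dock_seat, x from the lip end to the socket end, z up. Biscuits lie in the blue tray, well below the seat plane
- dock_seat (a point): fixed point 60 mm above the worktop: where the centre of the orange tray's underside comes to lie (tray and dock axes parallel) if the blue tray stands mid-way on its runners. But the blue tray is clamped up to 15 mm off mid-way, along x either way, and no reading tells it: feel or look. It holds against 60 N. The height z = 0 is the seat plane
- dock_lip (a point): middle of the lower edge of the blue tray's lip, for the blue tray mid-way (true x shifts by up to 15 mm). It is 11 mm above a flat ledge in the seat plane. The lip overhangs the ledge by 8 mm and is 5 mm thick, over the full 124 mm width; behind it stands the end wall, 1.5 mm beyond the seated tongue tips. The ledge runs 53.5 mm from the lip's edge toward +x
- dock_sockets (a point): midway between the mouths of the blue tray's two sockets, in the seat plane, for the blue tray mid-way (true x shifts by up to 15 mm, as the lip). Square sockets 17 mm wide, 16 mm deep, at y = +46 and -46 mm from here
- timer_mid (a point): middle of a white digital kitchen timer standing on edge, 32 x 65 x 64 mm, a bystander
- jar_red_mid (a point): middle of a small red jam jar with a white lid, 45 mm across, 50 mm high, a bystander
- jar_amber_mid (a point): middle of a small amber jam jar with a white lid, 45 mm across, 50 mm high, a bystander
- sanitiser_mid (a point): middle of a pump bottle of hand sanitiser with an orange pump, 60 x 77 x 173 mm, a bystander

How it is judged:
By the outcome, as a careful person would: the job done as asked, in the order asked, and still so for the second after the job is handed in, with the robot touching nothing.
It also fails if it takes over 51 s, if anything falls off the work surface, if the arm or the gripper's body presses on something with over 40 N, if the wrist force passes 120 N, or if a joint passes its speed limit or range.

### The arm

A 6-joint arm with a two-finger parallel gripper is mounted at the origin on a cart in front of the work surface, level with it; the furniture and walls round the work are solid. World frame = base frame: x ahead of the robot, y to its left, z up, the work surface at z = 0. Lengths are in m, angles in rad, forces in N, time in s.
With the tool pointing down it reaches from about 0.3 to 0.875 m from the base axis. Payload 6.4 kg.
Tool frame: the origin (TCP) lies at the very end of the fingers, on their centre line; the grasp point (between the pads) lies 19 mm behind it; z points along the fingers, y is the line along which they close (so a half turn about z gives the same grasp; the last joint's range is limited). The gripper opens to 85 mm and grips with 20 to 120 N. Pads are 22 mm wide; open, the fingers measure 114 mm over their backs; the gripper's body (76 mm by 85 mm) begins 54 mm behind the grasp point. The pads swing forward as they close: fully open they stand 13 mm farther back than shut.
Start: joints at [0.952, 0.181, 1.607, -0, 1.354, -0.206], TCP at [0.231, 0.527, 0.231] pointing down, gripper open.
Joint ranges: [-2.99, 2.99], [-0.89, 2.07], [0.3, 2.58], [-1.14, 4.28], [0, 2.63], [-3.12, 3.12]. Speed limits (rad/s): [2.57, 2.57, 3.01, 3.14, 3.14, 3.14].

### API

Orientations are given as a unit quaternion [w, x, y, z].
In Python, from bench import telemetry, camera, ctrl, spotter gives the robot as it stands.
- The arm moves only by the tool send_rows, never from a script. Its argument "series" is a list of rows, each a list of 3 entries, a list of its own where there are three numbers: the turn, a rotation vector about the world's x, y, z in degrees, then the shift along the world's x, y, z in mm, then the closure, from -1 (fully open) to 1 (shut), so that 0 is half open. In form: [[[rx, ry, rz], [dx, dy, dz], gripper], ...]. A call has 1 to 10 rows; each row is the pose to reach, as a shift and turn from the pose commanded when the call began; what a row does not reach only later rows make up. A row lasts 1/8 s, in which the tool goes at most 62.5 mm and 10.7 degrees, less where a joint would pass 70% of its speed; a pose out of reach is approached as far as the arm can. A call with a gripper value outside its range is refused whole. The fingers move at their own pace and stop on an object; the grip force is fixed at half the most. Time passes only in rows, so rows that repeat a pose let the fingers close. It gives the time, the measured TCP pose, the force, the opening and the grip force at its end, in the units of the state.
- telemetry.get_obs(): the state, without advancing time (a new reading comes with each control period).
- camera(name): name is "side" or "top" or "wrist"; returns a dict with "pixels" (420x560x3 uint8, red, green, blue), "camera_matrix" (3x3 intrinsics, pixels), "xyz" and "orientation" of the camera in the world. Camera axes: x right, y up, looking along -z (the intrinsics and any distortion apply to the point x, -y, -z); pixel columns grow to the right and rows downward; lengths in m; the calibration is good to about 2 mm. The wrist camera is an equidistant fisheye: a pixel r from the principal point sees the ray r / f radians off the axis. A picture is of the moment at which its call begins. There is no depth.
- ctrl.hand_in(): hands the job in; it is judged then, once.
Trained networks look in the newest picture that a camera, given by its name, has taken for a name from the list of things; names that differ only in an ending like _2 or _b are one class to them, and where a whole thing is asked for, a point or a joint stands for the part that bears it (a point fixed in the world has none). Each returns a list of dicts, best first, with "conf" (0 to 1); they miss things now and then, are a little off and sometimes report something else, mostly with a low value. They report only what shows in the picture. A call takes as long as a camera call.
- spotter.boxes_of(thing, camera): "xyz" ([x, y, z] in m, in world coordinates, good to about 4 mm: the middle of the surface that is visible of it).
- spotter.landmark_of(thing, camera): "xyz" ([x, y, z] in m, in world coordinates, good to about 4 mm: a listed point, or the origin of a listed thing).
The state is a dict: "time_s": time; "q": joint angles; "dq": joint speeds; "joint_efforts": joint torques, N m; "eef_pos": TCP position; "eef_rot": TCP orientation; "wrist_force": force on the tool from outside, world axes, zero at the start; "torque": the same for the moment, N m; "opening": opening from 0.0 (shut) to 1.0 (fully open); "grasp_force": force on a finger pad.
Only numpy, scipy, OpenCV 4.12 (cv2) and the standard library are available. Lean on these libraries where they do the work, as an engineer would, in place of code of your own. Each camera call takes 0.05 s, during which the arm holds its last target. There are 200 camera calls.

## Working session

There is one attempt and no reset: what is moved stays moved. The work goes in short steps, Python scripts to look and compute and a tool call to move; the robot and the scene stay as the last step left them, time stands still between calls to the robot, and variables do not carry over. Pictures are saved under pics/ and viewed, at most 10 in all, crops included, and the job is handed in when it is done.

Besides the shell and the picture viewer there is one more tool, called after "Request:" by a JSON object that holds its "op" and its "data", one argument or row to a line. send_rows: Moves the arm, as the interface text tells. Its arguments: {"type":"object","properties":{"series":{"type":"array","items":{"type":"array"}}},"required":["series"]}

```bash
mkdir -p pics; ls; cat > h.py <<'E'
import numpy as np, cv2
from scipy.spatial.transform import Rotation as R
from bench import telemetry, camera, ctrl, spotter
def save(name,f,crop=None,scale=1):
    c=camera(name); im=c["pixels"][:,:,::-1]
    if crop: im=im[crop[1]:crop[3],crop[0]:crop[2]]
    if scale!=1: im=cv2.resize(im,None,fx=scale,fy=scale,interpolation=cv2.INTER_CUBIC)
    cv2.imwrite("pics/"+f,im); return c
def rot(c):
    q=np.array(c["orientation"]); return R.from_quat(q[[1,2,3,0]]) if q.size==4 else R.from_matrix(q)
def proj(c,P):
    p=rot(c).inv().apply(np.atleast_2d(P)-c["xyz"]); K=np.array(c["camera_matrix"])
    v=np.c_[p[:,0],-p[:,1],-p[:,2]]; 
    return np.c_[K[0,0]*v[:,0]/v[:,2]+K[0,2],K[1,1]*v[:,1]/v[:,2]+K[1,2]]
E
python3 - <<'E'
from h import *
a=save("top","t0.png"); b=save("side","s0.png")
for c in (a,b): print(c["xyz"],c["orientation"],c["camera_matrix"],[k for k in c])
for t in ["tray_grip","tray","tray_toe","tray_lugs","rest_mid","dock","dock_seat","dock_lip","dock_sockets","timer_mid","jar_red_mid","jar_amber_mid","sanitiser_mid"]:
    for cam in ("top","side"):
        r=spotter.landmark_of(t,cam)
        print(t,cam,[(np.round(x["xyz"],3).tolist(),round(x["conf"],2)) for x in r[:2]])
o=telemetry.get_obs(); print(o["eef_pos"],o["eef_rot"],o["time_s"])
E
```

```text
pics
[ 0.39271143 -0.03609411  1.08172762] [ 0.71155788  0.0257693  -0.04448332 -0.70074429] [[493.1059073    0.         285.41372673]
 [  0.         493.1059073  203.17679257]
 [  0.           0.           1.        ]] ['pixels', 'camera_matrix', 'xyz', 'orientation']
[0.50794853 0.8360419  0.59368399] [-3.90274639e-04  6.02018408e-03  5.03337656e-01  8.64068753e-01] [[427.61989857   0.         278.63661976]
 [  0.         427.61989857 206.13355611]
 [  0.           0.           1.        ]] ['pixels', 'camera_matrix', 'xyz', 'orientation']
tray_grip top [([0.457, -0.143, 0.109], 0.91)]
tray_grip side [([0.459, -0.141, 0.106], 0.75)]
tray top [([0.483, -0.147, 0.056], 0.59)]
tray side [([0.485, -0.148, 0.06], 0.86)]
tray_toe top [([0.408, -0.144, 0.017], 0.76)]
tray_toe side [([0.408, -0.144, 0.022], 0.82), ([0.528, -0.336, 0.089], 0.72)]
tray_lugs top [([0.547, -0.149, 0.078], 0.92), ([0.594, -0.018, 0.034], 0.38)]
tray_lugs side [([0.544, -0.15, 0.074], 0.97), ([0.468, -0.316, 0.025], 0.37)]
rest_mid top []
rest_mid side [([0.486, -0.144, 0.055], 0.83)]
dock top [([0.464, 0.131, 0
[... 229 characters left out ...]
375, 0.125, 0.066], 0.55)]
dock_lip side [([0.378, 0.119, 0.076], 0.77), ([0.528, -0.335, 0.087], 0.48)]
dock_sockets top [([0.522, 0.141, 0.061], 0.76)]
dock_sockets side [([0.52, 0.139, 0.062], 0.59)]
timer_mid top [([0.594, -0.016, 0.034], 0.58)]
timer_mid side [([0.598, -0.013, 0.027], 0.67)]
jar_red_mid top [([0.579, 0.238, 0.026], 0.93)]
jar_red_mid side [([0.582, 0.239, 0.026], 0.94)]
jar_amber_mid top [([0.468, -0.313, 0.025], 0.97)]
jar_amber_mid side [([0.468, -0.314, 0.028], 0.52)]
sanitiser_mid top [([0.531, -0.333, 0.085], 0.77)]
sanitiser_mid side [([0.53, -0.333, 0.087], 0.74)]
[0.2306606  0.52673101 0.23129466] [7.98589986e-06 2.04919765e-01 9.78778775e-01 1.12417299e-05] 1.4
```

View pics/t0.png

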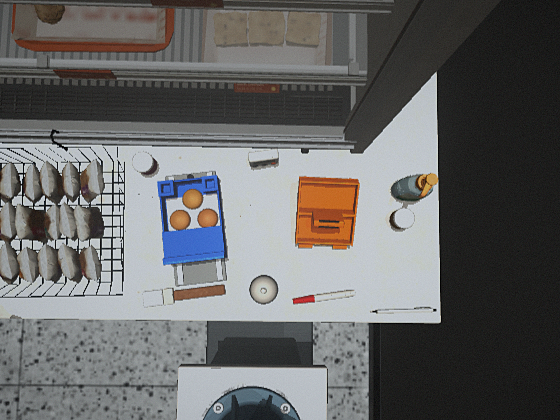

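View pics/s0.png

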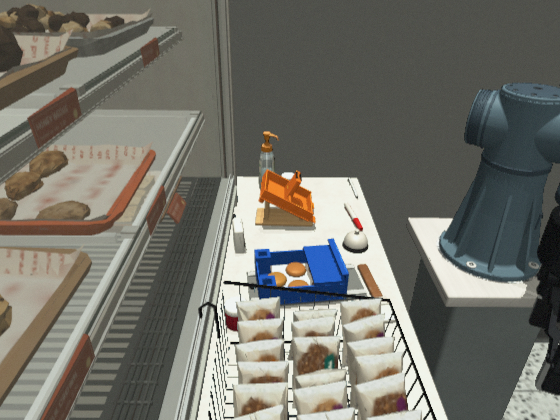

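The top view shows the blue tray at about px (195,220), with its sockets at the top (far, +x) at about (167,186) and (211,184). The orange tray is at about (327,213), with its handle at about (325,225). The side view shows the tray with its lug end raised toward +x, and the basket left of the dock.

I'll rectify the top image at the seat plane to get yaw and offset.

```bash
cat > rect.py <<'E'
from h import *
def rectify(c,o,yaw,z,hx,hy,s):  # image: up=+x local, left=+y local ; s px/m
    ca,sa=np.cos(yaw),np.sin(yaw)
    L=np.array([[hx,hy],[hx,-hy],[-hx,-hy],[-hx,hy]])
    W=np.c_[o[0]+ca*L[:,0]-sa*L[:,1],o[1]+sa*L[:,0]+ca*L[:,1],np.full(4,z)]
    dst=np.array([[(hy-l[1])*s,(hx-l[0])*s] for l in L],np.float32)
    M=cv2.getPerspectiveTransform(proj(c,W).astype(np.float32),dst)
    return cv2.warpPerspective(c["pixels"][:,:,::-1],M,(int(2*hy*s),int(2*hx*s)),flags=cv2.INTER_CUBIC)
E
python3 - <<'E'
from rect import *
c=camera("top")
im=rectify(c,(0.461,0.131),0.0,0.06,.12,.085,2500)
# second: orange at z 0.06..
im2=rectify(c,(0.48,-0.146),0.0,0.10,.12,.075,2500)
v=np.hstack([im,im2])
for k in range(0,600,50):
    cv2.line(v,(0,k),(6,k),(0,255,0),1)
for k in range(0,v.shape[1],50): cv2.line(v,(k,0),(k,6),(0,255,0),1)
cv2.imwrite("pics/r1.png",v); print(v.shape)
hsv=cv2.cvtColor(c["pixels"],cv2.COLOR_RGB2HSV)
for n,lo,hi,roi in (("blue",(105,120,40),(130,255,255),(140,160,240,275)),("orange",(5,150,60),(18,255,255),(280,165,370,260))):
    m=cv2.inRange(hsv,lo,hi); k=np.zeros_like(m); k[roi[1]:roi[3],roi[0]:roi[2]]=m[roi[1]:roi[3],roi[0]:roi[2]]
    cn=max(cv2.findContours(k,0,2)[0],key=cv2.contourArea); print(n,cv2.minAreaRect(cn),cv2.boxPoints(cv2.minAreaRect(cn)).tolist())
E
```

```text
(600, 800, 3)
blue ((190.08197021484375, 219.4016571044922), (84.28876495361328, 62.01698684692383), 84.80557250976562) [[155.38525390625, 180.23773193359375], [217.14755249023438, 174.62298583984375], [224.7786865234375, 258.5655822753906], [163.01638793945312, 264.1803283691406]]
orange ((326.6420593261719, 212.72763061523438), (60.132667541503906, 71.11124420166016), 3.5763344764709473) [[294.4163818359375, 246.33853149414062], [298.8521728515625, 175.36575317382812], [358.86773681640625, 179.11672973632812], [354.43194580078125, 250.08950805664062]]
```

View pics/r1.png

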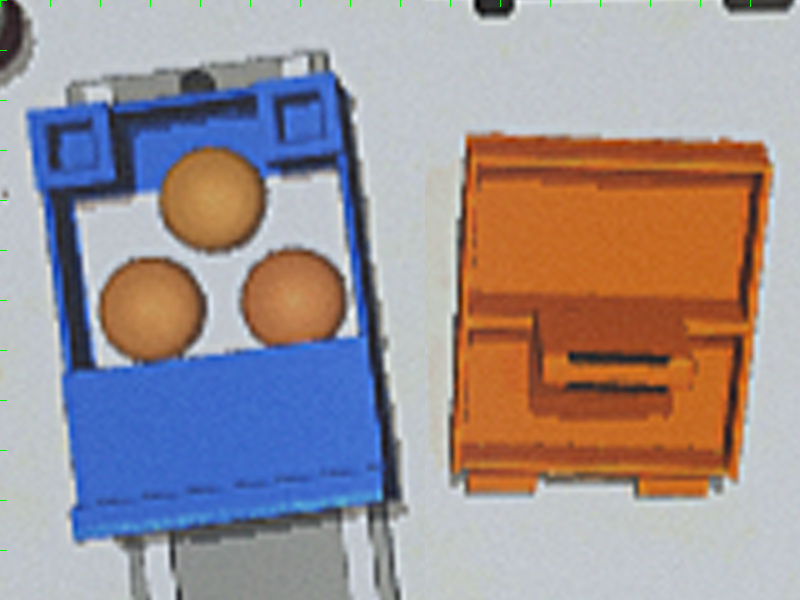

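The rectified view (2.5 px/mm, origin at px (212,300)) shows the socket mouths at (75,145) and (301,119). That puts the socket midpoint at about (0.528, 0.141), the dock yaw at about +6.6°, and the blue tray about +8 mm off mid-way. The ledge edge at row ~355 agrees. The orange tray's yaw is about -2.5°, with its handle at (620,372).

```bash
cat >> h.py <<'E'
def tool(pitch,psi): # tool y along tray x, tool z along -tray z ; pitch>0: lug end up
    T=R.from_euler("ZY",[psi,-pitch],degrees=True).as_matrix()
    return R.from_matrix(np.c_[np.cross(T[:,0],-T[:,2]),T[:,0],-T[:,2]]),T
def goto(grip,pitch,psi,back=0):
    o=telemetry.get_obs(); q=np.array(o["eef_rot"]); Rc=R.from_quat(q[[1,2,3,0]])
    Rt,T=tool(pitch,psi); p=np.array(grip)+T[:,2]*(back-0.019)
    print("rotvec",np.degrees((Rt*Rc.inv()).as_rotvec()).round(2),"shift mm",((p-o["eef_pos"])*1e3).round(1),"tcp",p.round(4))
def st():
    o=telemetry.get_obs(); q=np.array(o["eef_rot"]); M=R.from_quat(q[[1,2,3,0]]).as_matrix()
    print("t",o["time_s"],"tcp",np.round(o["eef_pos"],4),"grip",np.round(o["eef_pos"]-0.019*M[:,2],4),"pitch",np.degrees(np.arcsin(M[2,1])).round(2),"yaw",np.degrees(np.arctan2(M[1,1],M[0,1])).round(2),"roll",np.degrees(np.arcsin(M[2,0])).round(2),"F",np.round(o["wrist_force"],1),"M",np.round(o["torque"],2),"open",round(o["opening"],3),"gf",round(o["grasp_force"],1))
E
python3 - <<'E'
from h import *
goto((0.458,-0.1445,0.107),0,-2.5,.2); goto((0.458,-0.1445,0.107),28,-2.5,.09)
E
```

```text
rotvec [  0.    -0.   -68.85] shift mm [ 227.4 -671.2   56.7] tcp [ 0.458  -0.1445  0.288 ]
rotvec [ 15.72 -25.24 -67.41] shift mm [ 194.1 -669.7  -61.6] tcp [ 0.4247 -0.143   0.1697]
```

Request:
{"op": "send_rows", "data": {
  "series": [
    [[0, 0, -6], [10, -40, 30], -1],
    [[0, 0, -13], [25, -95, 60], -1],
    [[0, 0, -20], [45, -155, 80], -1],
    [[0, 0, -27], [65, -215, 80], -1],
    [[0, 0, -34], [85, -275, 80], -1],
    [[0, 0, -41], [105, -335, 80], -1],
    [[0, 0, -48], [125, -395, 80], -1],
    [[0, 0, -55], [145, -455, 80], -1],
    [[0, 0, -62], [165, -515, 80], -1],
    [[0, 0, -68.8], [185, -570, 70], -1]
  ]
}}

```text
time_s: 2.7
eef_pos: [0.4142, -0.0394, 0.3033]
eef_rot: [0.001, 0.724, 0.69, 0.001]
wrist_force: [0.8, 0.8, 0.4]
opening: 0.993
grasp_force: 0.0
```

```bash
python3 -c "
from h import *
st(); goto((0.458,-0.1445,0.107),28,-2.5,.1)"
```

```text
t 2.7 tcp [ 0.4142 -0.0394  0.3033] grip [ 0.4141 -0.0394  0.3223] pitch 0.18 yaw -2.71 roll -0.04 F [0.8 0.8 0.4] M [ 0.02 -0.02 -0.02] open 0.993 gf 0.0
rotvec [ -1.22 -27.8    0.22] shift mm [   5.8 -103.4 -124.8] tcp [ 0.42   -0.1428  0.1785]
```

Request:
{"op": "send_rows", "data": {
  "series": [
    [[0, -7, 0], [0, -30, -30], -1],
    [[-0.4, -14, 0], [2, -65, -60], -1],
    [[-0.8, -21, 0], [4, -90, -90], -1],
    [[-1.2, -28, 0.2], [6, -103, -115], -1],
    [[-1.2, -28, 0.2], [6, -103, -115], -1]
  ]
}}

```text
time_s: 3.32
eef_pos: [0.4168, -0.1395, 0.1843]
eef_rot: [0.172, 0.702, 0.671, 0.167]
wrist_force: [0.1, -0.4, 0.4]
opening: 0.999
grasp_force: 0.0
```

```bash
python3 - <<'E'
from h import *
st(); c=save("wrist","w1.png"); print(c["xyz"],c["orientation"],c["camera_matrix"])
for t in ["tray_grip","tray","tray_lugs","tray_toe"]:
    print(t,[(np.round(x["xyz"],4).tolist(),round(x["conf"],2)) for x in spotter.landmark_of(t,"wrist")[:2]])
E
```

```text
t 3.325 tcp [ 0.4168 -0.1395  0.1843] grip [ 0.408  -0.1392  0.2011] pitch 27.78 yaw -2.63 roll 0.2 F [ 0.1 -0.4  0.4] M [0.02 0.21 0.05] open 0.999 gf 0.0
[ 0.35362999 -0.0562388   0.31095515] [ 0.95739155 -0.1590324  -0.23344763 -0.06010264] [[325.1922621    0.         277.75867504]
 [  0.         325.1922621  209.86151426]
 [  0.           0.           1.        ]]
tray_grip [([0.4615, -0.1451, 0.1101], 0.85)]
tray [([0.4849, -0.1444, 0.0642], 0.61), ([0.4615, -0.1447, 0.1087], 0.19)]
tray_lugs [([0.55, -0.1514, 0.0774], 0.76)]
tray_toe []
```

View pics/w1.png

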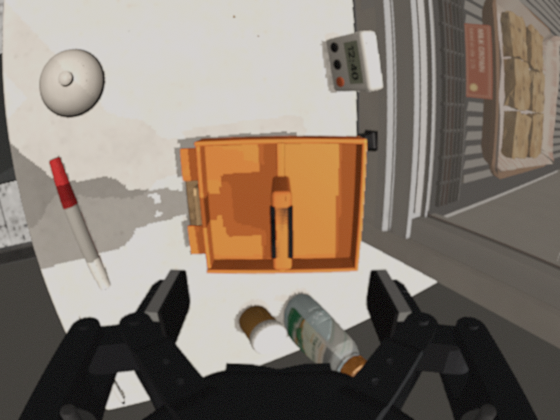

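The wrist view shows the handle edge-on at px (282,230), midway between the fingers (~278) and parallel to them. The yaw matches, so I'll descend along the handle's axis.

Request:
{"op": "send_rows", "data": {
  "series": [
    [[0, 0, 0], [12, 0, -25], -1],
    [[0, 0, 0], [24, 1, -50], -1],
    [[0, 0, 0], [36, 1, -75], -1],
    [[0, 0, 0], [46, 1, -95], -1],
    [[0, 0, 0], [46, 1, -95], -1]
  ]
}}

```text
time_s: 4.2
eef_pos: [0.4661, -0.1377, 0.0916]
eef_rot: [0.173, 0.699, 0.674, 0.168]
wrist_force: [0.2, -0.2, -0.0]
opening: 0.998
grasp_force: 0.0
```

```bash
python3 - <<'E'
from h import *
st(); c=save("wrist","w2.png")
for t in ["tray_grip"]:
    print(t,[(np.round(x["xyz"],4).tolist(),round(x["conf"],2)) for x in spotter.landmark_of(t,"wrist")[:2]])
E
```

```text
t 4.2 tcp [ 0.4661 -0.1377  0.0916] grip [ 0.4572 -0.1374  0.1084] pitch 27.91 yaw -2.11 roll 0.05 F [ 0.2 -0.2 -0. ] M [0.02 0.25 0.03] open 0.998 gf 0.0
tray_grip [([0.4572, -0.1461, 0.1094], 0.92)]
```

View pics/w2.png

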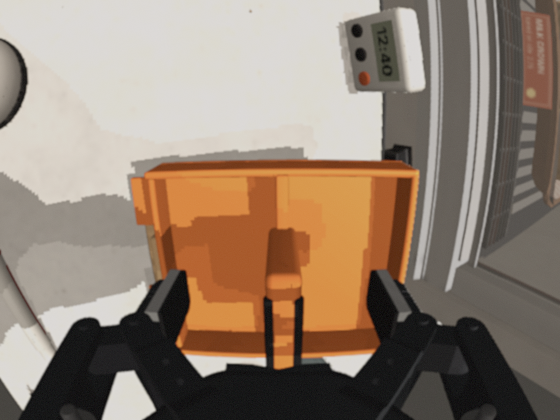

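The handle is at px column 283 and the finger midpoint is at about 279, so x is good. The tool is about 7 mm off along y. I'll shift it and close.

Request:
{"op": "send_rows", "data": {
  "series": [
    [[0, 0, -0.4], [1, -8, 0], -1],
    [[0, 0, -0.4], [1, -8, 0], -0.5],
    [[0, 0, -0.4], [1, -8, 0], 0],
    [[0, 0, -0.4], [1, -8, 0], 0.5],
    [[0, 0, -0.4], [1, -8, 0], 1],
    [[0, 0, -0.4], [1, -8, 0], 1],
    [[0, 0, -0.4], [1, -8, 0], 1]
  ]
}}

```text
time_s: 5.18
eef_pos: [0.4673, -0.1478, 0.0932]
eef_rot: [0.177, 0.702, 0.67, 0.167]
wrist_force: [4.4, -0.4, 4.3]
opening: 0.156
grasp_force: 61.8
```

```bash
python3 -c "
from h import *
st()"
```

```text
t 5.175 tcp [ 0.4673 -0.1478  0.0932] grip [ 0.4584 -0.1474  0.11  ] pitch 28.14 yaw -2.61 roll -0.13 F [ 4.4 -0.4  4.3] M [-0.16 -0.58  0.01] open 0.156 gf 61.8
```

```bash
cat >> h.py <<'E'
SEAT=np.array([0.4686,0.1339,0.06]); YAW=6.6
def toegrip(tx,tz,pitch,seat=SEAT,yaw=YAW,dy=0,dz=0): # toe local x (mm) rel. seat, toe z mm above seat plane; tray in grip offset
    D=R.from_euler("z",yaw,degrees=True).as_matrix(); _,T=tool(pitch,yaw)
    toe=seat+D@[tx/1e3,0,tz/1e3]; O=toe+.09*T[:,0]
    return O+T[:,2]*(.055+dz/1e3)+T[:,1]*dy/1e3
E
python3 -c "
from h import *
goto(toegrip(-55,60,20),20,6.6); goto(toegrip(-60,10,15),15,6.6)"
```

```text
rotvec [-0.14  8.15  9.26] shift mm [ 18.4 283.7  91.4] tcp [0.4857 0.1359 0.1846]
rotvec [-0.32 13.15  9.23] shift mm [ 18.8 283.8  34.8] tcp [0.4861 0.1359 0.1281]
```

Request:
{"op": "send_rows", "data": {
  "series": [
    [[0, 0, 0], [-5, 0, 9], 1],
    [[0, 0, 0], [-13, 1, 25], 1],
    [[0, 0, 0], [-24, 1, 45], 1],
    [[0, 0, 0], [-32, 1, 65], 1],
    [[0, 0, 0], [-32, 1, 95], 1],
    [[0, 0, 0], [-32, 1, 115], 1]
  ]
}}

```text
time_s: 5.92
eef_pos: [0.4332, -0.1452, 0.2067]
eef_rot: [0.174, 0.702, 0.67, 0.166]
wrist_force: [-0.2, 0.3, -2.9]
opening: 0.158
grasp_force: 61.1
```

```bash
python3 -c "
from h import *
st()
goto(toegrip(-55,60,20),20,6.6); goto(toegrip(-60,10,15),15,6.6)"
```

```text
t 5.925 tcp [ 0.4332 -0.1452  0.2067] grip [ 0.4243 -0.1448  0.2235] pitch 27.86 yaw -2.66 roll 0.03 F [-0.2  0.3 -2.9] M [ 0.03  0.5  -0.03] open 0.158 gf 61.1
rotvec [-0.3   7.87  9.23] shift mm [ 52.5 281.1 -22.1] tcp [0.4857 0.1359 0.1846]
rotvec [-0.47 12.87  9.21] shift mm [ 52.9 281.2 -78.6] tcp [0.4861 0.1359 0.1281]
```

Request:
{"op": "send_rows", "data": {
  "series": [
    [[0, 0, 0], [5, 25, 15], 1],
    [[0, 1, 1], [12, 65, 20], 1],
    [[0, 2, 2.5], [20, 110, 20], 1],
    [[0, 3, 4], [28, 155, 20], 1],
    [[0, 4.5, 5.5], [36, 200, 15], 1],
    [[0, 6, 7], [44, 240, 5], 1],
    [[-0.2, 7, 8.5], [50, 268, -8], 1],
    [[-0.3, 7.9, 9.2], [52.5, 281, -20], 1],
    [[-0.3, 7.9, 9.2], [52.5, 281, -20], 1]
  ]
}}

```text
time_s: 7.05
eef_pos: [0.4844, 0.1356, 0.1841]
eef_rot: [0.114, 0.655, 0.736, 0.128]
wrist_force: [-0.2, -1.1, -3.5]
opening: 0.155
grasp_force: 61.0
```

```bash
python3 - <<'E'
from h import *
st(); c=save("wrist","w3.png"); camera("side"); camera("top")
for t in ["tray_grip","tray","tray_lugs","tray_toe","dock_sockets","dock_lip"]:
  for cam in ("wrist","side","top"):
    print(t,cam,[(np.round(x["xyz"],4).tolist(),round(x["conf"],2)) for x in spotter.landmark_of(t,cam)[:1]])
p,T=None,tool(20,6.6)[1]
E
```

```text
t 7.05 tcp [0.4844 0.1356 0.1841] grip [0.478  0.1349 0.202 ] pitch 19.72 yaw 6.7 roll -0.06 F [-0.2 -1.1 -3.5] M [ 0.01  0.41 -0.04] open 0.155 gf 61.0
tray_grip wrist [([0.4792, 0.1364, 0.2027], 0.71)]
tray_grip side [([0.4772, 0.1377, 0.1977], 0.73)]
tray_grip top [([0.4764, 0.137, 0.2032], 0.96)]
tray wrist [([0.4968, 0.1385, 0.1511], 0.83)]
tray side [([0.4956, 0.1362, 0.1497], 0.63)]
tray top [([0.4958, 0.1365, 0.1537], 0.74)]
tray_lugs wrist [([0.5605, 0.1415, 0.1577], 0.62)]
tray_lugs side [([0.5567, 0.1402, 0.1564], 0.73)]
tray_lugs top [([0.5571, 0.1456, 0.1612], 0.92)]
tray_toe wrist [([0.4142, 0.1261, 0.1209], 0.61)]
tray_toe side [([0.4142, 0.1286, 0.121], 0.93)]
tray_toe top [([0.4172, 0.1278, 0.1222], 0.73)]
dock_sockets wrist []
dock_sockets side [([0.5184, 0.1377, 0.0605], 0.7)]
dock_sockets top []
dock_lip wrist [([0.3792, 0.12, 0.071], 0.96)]
dock_lip side [([0.3807, 0.1206, 0.0754], 0.63)]
dock_lip top [([0.3756, 0.12, 0.0658], 0.73)]
```

View pics/w3.png

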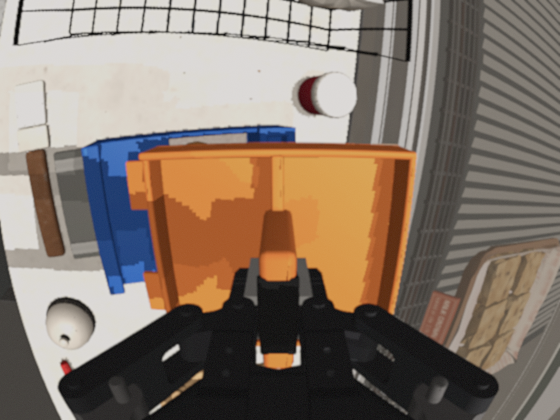

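The wrist view shows the orange tray held square, its tongues at px (135,185) and (152,290), and the blue lip end at (105,220) ahead of them. The networks put the tray within about 2 mm of where the tool predicts. I'll check the lateral alignment using edges in the top image.

```bash
python3 - <<'E'
from h import *
c=camera("top"); o=telemetry.get_obs(); q=np.array(o["eef_rot"]); M=R.from_quat(q[[1,2,3,0]]).as_matrix()
Tx,Tz=M[:,1],-M[:,2]; Ty=np.cross(Tz,Tx); O=np.array(o["eef_pos"])+.019*Tz-.055*Tz
def rp(img,O,X,Y,hx,hy,s):
    L=np.array([[hx,hy],[hx,-hy],[-hx,-hy],[-hx,hy]]); W=O+L[:,:1]*X+L[:,1:]*Y
    dst=np.array([[(hy-l[1])*s,(hx-l[0])*s] for l in L],np.float32)
    return cv2.warpPerspective(img,cv2.getPerspectiveTransform(proj(c,W).astype(np.float32),dst),(int(2*hy*s),int(2*hx*s)),flags=cv2.INTER_CUBIC)
now=c["pixels"][:,:,::-1]; t0=cv2.imread("pics/t0.png")
D=R.from_euler("z",YAW,degrees=True).as_matrix()
a=rp(now,O+.028*Tz,Tx,Ty,.11,.075,2500); b=rp(t0,SEAT+[0,0,.016],D[:,0],D[:,1],.11,.075,2500); d=rp(t0,SEAT,D[:,0],D[:,1],.11,.075,2500)[:225]
v=np.hstack([a,b]); cv2.imwrite("pics/cmp.png",v)
def edges(im,rows,sat,name):
    h=cv2.cvtColor(im,cv2.COLOR_BGR2HSV)
    for r in rows:
        s=((h[r-4:r+5,:,1].astype(float)>130)&(abs(h[r-4:r+5,:,0].astype(float)-sat)<12)).mean(0); i=np.where(s>.5)[0]
        if len(i): print(name,"local x %.0f"%(110-r/2.5),"y edges %.1f %.1f"%(75-i[0]/2.5,75-i[-1]/2.5))
edges(a,[110,140,170,200,400,430],12,"tray rim"); edges(b,[400,430,460,480],115,"lip top z76"); edges(d,[80,110,140],115,"socket block z60")
E
```

```text
tray rim local x 66 y edges 61.0 -58.6
tray rim local x 54 y edges 61.4 -59.4
tray rim local x 42 y edges 61.0 -59.4
tray rim local x 30 y edges 61.0 -60.2
tray rim local x -50 y edges -11.4 -62.2
tray rim local x -62 y edges -13.0 -59.4
lip top z76 local x -50 y edges 57.4 -63.8
lip top z76 local x -62 y edges 57.8 -63.8
lip top z76 local x -74 y edges 57.0 -63.4
lip top z76 local x -82 y edges 57.0 -64.2
socket block z60 local x 66 y edges 63.0 -61.4
socket block z60 local x 54 y edges 63.0 -61.0
```

View pics/cmp.png

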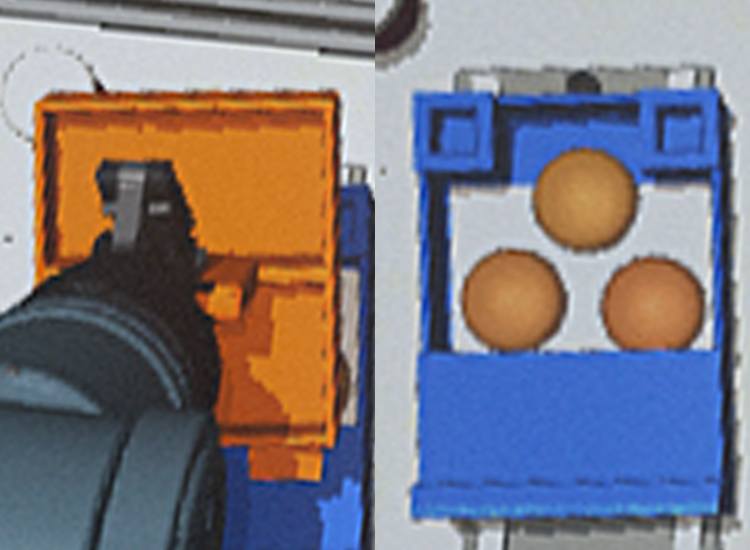

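Left panel: the tray rim edges give a tray centre at y +0.9 mm. Right panel: the sockets, at panel px (83,132) and (303,130), also sit at +0.9 mm, so the lateral alignment agrees. Comparing the lip end with the socket end suggests the yaw is nearer 7.0°. I'll go to pitch 15°, toe over the ledge.

```bash
sed -i 's/^SEAT=.*/SEAT=np.array([0.4686,0.1335,0.06]); YAW=7.0/' h.py; python3 -c "
from h import *
goto(toegrip(-60,15,15),15,7.0); goto(toegrip(-60,4,15),15,7.0)"
```

```text
rotvec [-0.53  5.09  0.43] shift mm [ -0.8   0.7 -54.1] tcp [0.4861 0.1356 0.1331]
rotvec [-0.53  5.09  0.43] shift mm [ -0.8   0.7 -65.1] tcp [0.4861 0.1356 0.1221]
```

Request:
{"op": "send_rows", "data": {
  "series": [
    [[-0.1, 1, 0.1], [0, 0, -12], 1],
    [[-0.3, 2.5, 0.2], [0, 0, -27], 1],
    [[-0.4, 4, 0.3], [-1, 0.5, -42], 1],
    [[-0.5, 5, 0.4], [-1, 0.5, -52], 1],
    [[-0.5, 5, 0.4], [-1, 0.5, -58], 1],
    [[-0.5, 5, 0.4], [-1, 0.5, -60], 1],
    [[-0.5, 5, 0.4], [-1, 0.5, -60], 1]
  ]
}}

```text
time_s: 9.02
eef_pos: [0.486, 0.1355, 0.1274]
eef_rot: [0.087, 0.657, 0.742, 0.099]
wrist_force: [-0.6, 0.3, -3.5]
opening: 0.155
grasp_force: 61.0
```

```bash
python3 -c "
from h import *
st();goto(toegrip(-60,4,15),15,7.0); goto(toegrip(-60,0,15),15,7.0)"
```

```text
t 9.025 tcp [0.486  0.1355 0.1274] grip [0.481  0.1349 0.1457] pitch 15.12 yaw 6.97 roll 0.01 F [-0.6  0.3 -3.5] M [-0.11  0.28  0.  ] open 0.155 gf 61.0
rotvec [-0.03  0.12  0.03] shift mm [ 0.1  0.2 -5.3] tcp [0.4861 0.1356 0.1221]
rotvec [-0.03  0.12  0.03] shift mm [ 0.1  0.2 -9.3] tcp [0.4861 0.1356 0.1181]
```

Very accurate. Next I'll lower in small steps to feel the ledge.

Request:
{"op": "send_rows", "data": {
  "series": [
    [[0, 0, 0], [0, 0, -2], 1],
    [[0, 0, 0], [0, 0, -4], 1],
    [[0, 0, 0], [0, 0, -6], 1],
    [[0, 0, 0], [0, 0, -7], 1],
    [[0, 0, 0], [0, 0, -7], 1]
  ]
}}

```text
time_s: 9.65
eef_pos: [0.4859, 0.1354, 0.1202]
eef_rot: [0.087, 0.657, 0.742, 0.098]
wrist_force: [0.5, 0.3, -2.9]
opening: 0.154
grasp_force: 61.1
```

Request:
{"op": "send_rows", "data": {
  "series": [
    [[0, 0, 0], [0, 0, -0.7], 1],
    [[0, 0, 0], [0, 0, -1.4], 1],
    [[0, 0, 0], [0, 0, -1.4], 1]
  ]
}}

```text
time_s: 10.02
eef_pos: [0.4864, 0.1355, 0.1194]
eef_rot: [0.087, 0.657, 0.742, 0.099]
wrist_force: [-0.6, 0.8, 2.9]
opening: 0.154
grasp_force: 61.9
```

I felt the ledge at TCP z 0.1194. I'll raise 1.8 mm and slide under the lip.

Request:
{"op": "send_rows", "data": {
  "series": [
    [[0, 0, 0], [0, 0, 1.8], 1],
    [[0, 0, 0], [-5, -0.6, 1.8], 1],
    [[0, 0, 0], [-11, -1.4, 1.8], 1],
    [[0, 0, 0], [-16, -2, 1.8], 1],
    [[0, 0, 0], [-20, -2.5, 1.8], 1],
    [[0, 0, 0], [-23, -2.8, 1.8], 1],
    [[0, 0, 0], [-25, -3.1, 1.8], 1],
    [[0, 0, 0], [-26, -3.2, 1.8], 1],
    [[0, 0, 0], [-26, -3.2, 1.8], 1]
  ]
}}

```text
time_s: 11.15
eef_pos: [0.4599, 0.1323, 0.1206]
eef_rot: [0.087, 0.657, 0.742, 0.098]
wrist_force: [-0.2, -0.3, -2.8]
opening: 0.157
grasp_force: 61.0
```

```bash
python3 -c "
from h import *
st(); goto(toegrip(-88,2,15),15,7.0)"
```

```text
t 11.15 tcp [0.4599 0.1323 0.1206] grip [0.455  0.1316 0.139 ] pitch 15.1 yaw 6.96 roll 0.01 F [-0.2 -0.3 -2.8] M [-0.12  0.31  0.  ] open 0.157 gf 61.0
rotvec [-0.03  0.1   0.03] shift mm [-1.6 -0.  -0.6] tcp [0.4583 0.1322 0.1201]
```

Request:
{"op": "send_rows", "data": {
  "series": [
    [[0, 0, 0], [-1, -0.1, 0], 1],
    [[0, 0, 0], [-2, -0.2, 0], 1],
    [[0, 0, 0], [-3, -0.4, 0], 1],
    [[0, 0, 0], [-3, -0.4, 0], 1]
  ]
}}

```text
time_s: 11.65
eef_pos: [0.4568, 0.1318, 0.1206]
eef_rot: [0.087, 0.657, 0.742, 0.098]
wrist_force: [-0.5, 0.6, -2.7]
opening: 0.158
grasp_force: 61.0
```

Request:
{"op": "send_rows", "data": {
  "series": [
    [[0, 0, 0], [-0.5, -0.1, 0], 1],
    [[0, 0, 0], [-1, -0.1, 0], 1],
    [[0, 0, 0], [-1, -0.1, 0], 1]
  ]
}}

```text
time_s: 12.02
eef_pos: [0.4563, 0.1317, 0.1209]
eef_rot: [0.087, 0.657, 0.742, 0.099]
wrist_force: [2.0, 0.0, -3.9]
opening: 0.156
grasp_force: 60.8
```

Request:
{"op": "send_rows", "data": {
  "series": [
    [[0, 0, 0], [-0.4, 0, 0], 1],
    [[0, 0, 0], [-0.7, -0.1, 0], 1],
    [[0, 0, 0], [-0.7, -0.1, 0], 1]
  ]
}}

```text
time_s: 12.4
eef_pos: [0.456, 0.1317, 0.1212]
eef_rot: [0.088, 0.657, 0.742, 0.099]
wrist_force: [4.4, 1.1, -4.2]
opening: 0.159
grasp_force: 60.6
```

```bash
python3 -c "
from h import *
st(); goto(toegrip(-91.5,2,15),15,7.0)"
```

```text
t 12.4 tcp [0.456  0.1317 0.1212] grip [0.4511 0.1311 0.1395] pitch 15.21 yaw 6.96 roll 0.01 F [ 4.4  1.1 -4.2] M [ 0.12 -0.88  0.06] open 0.159 gf 60.6
rotvec [-0.03  0.21  0.04] shift mm [-1.2  0.1 -1.1] tcp [0.4548 0.1318 0.1201]
```

I lightly felt the end wall (about 4 N) where the model predicts it. I'll back off slightly and plan the swing about the tongue tips.

Request:
{"op": "send_rows", "data": {
  "series": [
    [[0, 0, 0], [1.4, 0.2, -0.6], 1],
    [[0, 0, 0], [1.4, 0.2, -0.6], 1],
    [[0, 0, 0], [1.4, 0.2, -0.6], 1]
  ]
}}

```text
time_s: 12.78
eef_pos: [0.4565, 0.1318, 0.12]
eef_rot: [0.087, 0.657, 0.742, 0.098]
wrist_force: [2.1, 0.6, -2.1]
opening: 0.158
grasp_force: 61.2
```

```bash
python3 -c "
from h import *
st()
s=SEAT+.0004*np.array([.9925,.1219,0])
for p,z in ((15,.6),(12,.6),(9,.6),(7,.5),(5.5,.5),(4,.4),(2,.2),(0,0)): print(p); goto(toegrip(-90,z,p,seat=s,dz=1.3),p,7.0)"
```

```text
t 12.775 tcp [0.4565 0.1318 0.12  ] grip [0.4516 0.1312 0.1384] pitch 15.08 yaw 6.97 roll 0.01 F [ 2.1  0.6 -2.1] M [-0.02 -0.14  0.05] open 0.158 gf 61.2
15
rotvec [-0.02  0.08  0.03] shift mm [-0.1  0.2 -0.1] tcp [0.4564 0.132  0.1199]
12
rotvec [-0.39  3.06  0.03] shift mm [ 2.9  0.5 -4.2] tcp [0.4593 0.1324 0.1158]
9
rotvec [-0.75  6.03  0.03] shift mm [ 5.6  0.9 -8.5] tcp [0.4621 0.1327 0.1115]
7
rotvec [-1.    8.02  0.03] shift mm [  7.3   1.1 -11.5] tcp [0.4638 0.1329 0.1085]
5.5
rotvec [-1.18  9.51  0.03] shift mm [  8.5   1.2 -13.8] tcp [0.465  0.1331 0.1063]
4
rotvec [-1.36 11.    0.03] shift mm [  9.7   1.4 -16.1] tcp [0.4662 0.1332 0.1039]
2
rotvec [-1.6  12.98  0.03] shift mm [ 11.2   1.5 -19.4] tcp [0.4677 0.1334 0.1006]
0
rotvec [-1.85 14.97  0.03] shift mm [ 12.5   1.7 -22.7] tcp [0.469  0.1335 0.0973]
```

Request:
{"op": "send_rows", "data": {
  "series": [
    [[-0.2, 1.5, 0], [2, 0.3, -2], 1],
    [[-0.4, 3, 0], [3.4, 0.5, -4.2], 1],
    [[-0.6, 4.5, 0], [4.8, 0.7, -6.3], 1],
    [[-0.75, 6, 0], [6.1, 0.9, -8.5], 1],
    [[-0.9, 7, 0], [7, 1, -10], 1],
    [[-1, 8, 0], [7.8, 1.1, -11.5], 1],
    [[-1, 8, 0], [7.8, 1.1, -11.5], 1]
  ]
}}

```text
time_s: 13.65
eef_pos: [0.4645, 0.133, 0.1084]
eef_rot: [0.041, 0.662, 0.747, 0.046]
wrist_force: [-0.1, 0.4, -1.4]
opening: 0.157
grasp_force: 61.3
```

```bash
python3 - <<'E'
from h import *
st()
c=save("side","s2.png",(230,220,370,330),5)
s=SEAT+.0008*np.array([.9925,.1219,0])
for p,z in ((7,.5),(5.5,.5),(4,.4),(2,.2),(0,0)): print(p); goto(toegrip(-90,z,p,seat=s,dz=1.3),p,7.0)
E
```

```text
t 13.65 tcp [0.4645 0.133  0.1084] grip [0.4622 0.1327 0.1272] pitch 7.01 yaw 6.97 roll -0.0 F [-0.1  0.4 -1.4] M [-0.18  0.22  0.04] open 0.157 gf 61.3
7
rotvec [-0.    0.04  0.03] shift mm [-0.3 -0.   0. ] tcp [0.4642 0.133  0.1085]
5.5
rotvec [-0.18  1.53  0.03] shift mm [ 0.9  0.1 -2.2] tcp [0.4654 0.1331 0.1063]
4
rotvec [-0.37  3.01  0.03] shift mm [ 2.1  0.3 -4.6] tcp [0.4666 0.1333 0.1039]
2
rotvec [-0.61  5.    0.03] shift mm [ 3.6  0.4 -7.8] tcp [0.468  0.1334 0.1006]
0
rotvec [-0.85  6.99  0.03] shift mm [  4.9   0.6 -11.2] tcp [0.4694 0.1336 0.0973]
```

View pics/s2.png

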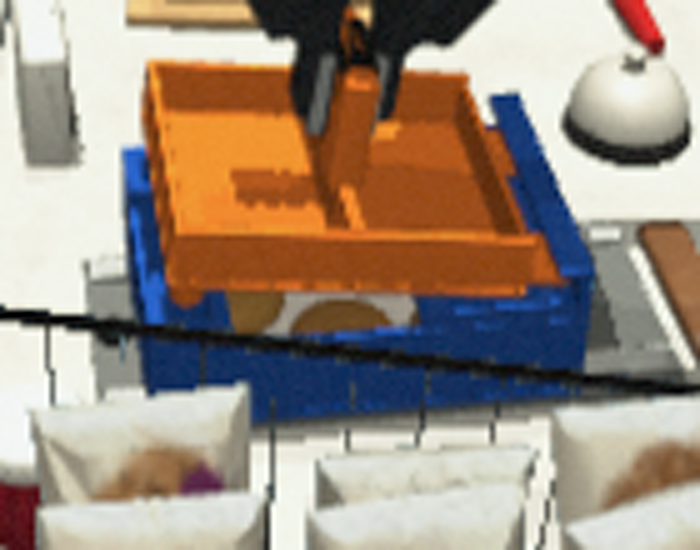

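The tongues are under the lip at the right (px (550,270) and (500,150)). The lug end, left at (185,295), is still just above its socket. I'll continue down in small steps and watch the force.

Request:
{"op": "send_rows", "data": {
  "series": [
    [[-0.1, 0.8, 0], [0.3, 0, -1.1], 1],
    [[-0.2, 1.5, 0], [0.8, 0.1, -2.2], 1],
    [[-0.3, 2.3, 0], [1.4, 0.2, -3.4], 1],
    [[-0.4, 3, 0], [2, 0.2, -4.6], 1],
    [[-0.4, 3, 0], [2, 0.2, -4.6], 1]
  ]
}}

```text
time_s: 14.32
eef_pos: [0.4666, 0.1332, 0.1038]
eef_rot: [0.023, 0.662, 0.748, 0.026]
wrist_force: [0.1, 1.6, -0.8]
opening: 0.158
grasp_force: 61.3
```

```bash
python3 -c "
from h import *
st()"
```

```text
t 14.325 tcp [0.4666 0.1332 0.1038] grip [0.4652 0.133  0.1228] pitch 3.99 yaw 6.97 roll -0.04 F [ 0.1  1.6 -0.8] M [ 0.01  0.2  -0.02] open 0.158 gf 61.3
```

At pitch 4° the lugs are about 3.5 mm inside the sockets with no notable force, so I'll keep going.

Request:
{"op": "send_rows", "data": {
  "series": [
    [[-0.1, 0.8, 0], [0.6, 0.1, -1.3], 1],
    [[-0.2, 1.5, 0], [1.1, 0.1, -2.4], 1],
    [[-0.25, 2, 0], [1.4, 0.2, -3.2], 1],
    [[-0.25, 2, 0], [1.4, 0.2, -3.2], 1]
  ]
}}

```text
time_s: 14.82
eef_pos: [0.468, 0.1334, 0.1008]
eef_rot: [0.012, 0.663, 0.749, 0.013]
wrist_force: [0.4, 0.8, -0.5]
opening: 0.16
grasp_force: 61.4
```

```bash
python3 -c "
from h import *
st()
s=SEAT+.0008*np.array([.9925,.1219,0])
goto(toegrip(-90,0,0,seat=s,dz=1.3),0,7.0)"
```

```text
t 14.825 tcp [0.468  0.1334 0.1008] grip [0.4674 0.1333 0.1198] pitch 1.99 yaw 6.97 roll -0.05 F [ 0.4  0.8 -0.5] M [-0.04  0.25 -0.04] open 0.16 gf 61.4
rotvec [-0.19  1.98  0.03] shift mm [ 1.4  0.2 -3.5] tcp [0.4694 0.1336 0.0973]
```

Request:
{"op": "send_rows", "data": {
  "series": [
    [[-0.05, 0.5, 0], [0.4, 0, -0.9], 1],
    [[-0.1, 1, 0], [0.7, 0.1, -1.7], 1],
    [[-0.15, 1.5, 0], [1, 0.1, -2.6], 1],
    [[-0.15, 1.5, 0], [1, 0.1, -2.6], 1]
  ]
}}

```text
time_s: 15.32
eef_pos: [0.4692, 0.1335, 0.0984]
eef_rot: [0.003, 0.663, 0.749, 0.003]
wrist_force: [-0.1, 0.2, 1.4]
opening: 0.159
grasp_force: 61.7
```

Request:
{"op": "send_rows", "data": {
  "series": [
    [[-0.05, 0.5, 0], [0.3, 0, -0.9], 1],
    [[-0.05, 0.5, 0], [0.3, 0, -0.9], 1]
  ]
}}

```text
time_s: 15.58
eef_pos: [0.4693, 0.1337, 0.0979]
eef_rot: [-0.0, 0.663, 0.749, -0.0]
wrist_force: [-2.4, 2.2, 7.0]
opening: 0.15
grasp_force: 62.5
```

```bash
python3 -c "
from h import *
st()"
```

```text
t 15.575 tcp [0.4693 0.1337 0.0979] grip [0.4693 0.1337 0.1169] pitch -0.01 yaw 6.98 roll 0.0 F [-2.4  2.2  7. ] M [-0.14  0.41 -0.12] open 0.15 gf 62.5
```

The tray is seated: level, about 10 N on the seat, and the height matches. I'll release and retreat straight up.

Request:
{"op": "send_rows", "data": {
  "series": [
    [[0, 0, 0], [0, 0, 0.4], 0.7],
    [[0, 0, 0], [0, 0, 0.4], 0.2],
    [[0, 0, 0], [0, 0, 0.4], -0.2],
    [[0, 0, 0], [0, 0, 0.4], -0.2],
    [[0, 0, 0], [0, 0, 5], -0.2],
    [[0, 0, 0], [0, 0, 25], -0.2],
    [[0, 0, 0], [0, 0, 60], -0.2],
    [[0, 0, 0], [0, 0, 110], -0.2],
    [[0, 0, 0], [-20, 0, 150], -0.2],
    [[0, 0, 0], [-50, 0, 180], -0.2]
  ]
}}

```text
time_s: 16.82
eef_pos: [0.4194, 0.1334, 0.2796]
eef_rot: [0.001, 0.663, 0.749, 0.001]
wrist_force: [-0.2, -0.3, 0.3]
opening: 0.599
grasp_force: 0.0
```

```bash
python3 - <<'E'
from h import *
st(); a=camera("side")["pixels"][:,:,::-1]; w=camera("wrist")["pixels"][:,:,::-1]
f=lambda i:cv2.resize(i,(400,300),interpolation=cv2.INTER_CUBIC)
cv2.imwrite("pics/end.png",np.hstack([f(a[215:320,230:370]),f(w)]))
for t in ["tray","tray_lugs","tray_toe","dock_seat"]:
  for cam in ("wrist","side"):
    print(t,cam,[(np.round(x["xyz"],4).tolist(),round(x["conf"],2)) for x in spotter.landmark_of(t,cam)[:1]])
E
```

```text
t 16.825 tcp [0.4194 0.1334 0.2796] grip [0.4193 0.1334 0.2986] pitch 0.13 yaw 6.95 roll -0.02 F [-0.2 -0.3  0.3] M [-0.02 -0.01 -0.02] open 0.599 gf 0.0
tray wrist [([0.4692, 0.1375, 0.064], 0.92)]
tray side [([0.4696, 0.1323, 0.0597], 0.96)]
tray_lugs wrist [([0.5303, 0.1374, 0.0473], 0.85)]
tray_lugs side [([0.5267, 0.1409, 0.0433], 0.7)]
tray_toe wrist []
tray_toe side [([0.3795, 0.123, 0.0616], 0.84)]
dock_seat wrist []
dock_seat side [([0.4691, -0.3144, 0.0258], 0.58)]
```

View pics/end.png

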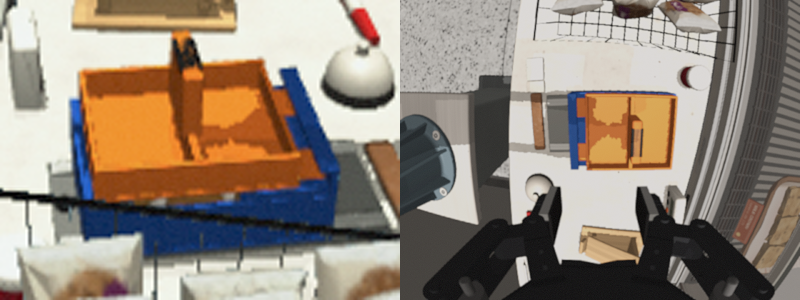

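The tray lies level on the blue tray in both views, with its tongues under the lip and its lugs at z about 0.045 (seated value 0.046). I'm handing in.

```bash
python3 -c "
from h import *
print(ctrl.hand_in())"
```

```text
the job is handed in; nothing more can be done
None
```

The orange tray is stacked on the blue tray, tongues hooked under the lip, both lugs down in their sockets and lying level; the arm is clear, and I handed the job in at about 17 s.

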